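# Seat the coupon holder in its nest and lock it with the cam lever

## Task

Slide the coupon holder (the black base plate with two grips and a copper coupon on top) along the table, pushing only on the edges of its plate, until it sits square and flush against both the long back fence and the short end stop of the nest. Then push the cam lever round, away from the end stop, as far as it goes, so that its cam clamps the plate against the fence, and move clear. Do not lift or tip the holder, do not touch the grips or the coupon, and leave the vial, dish, post, clamp fork and screw where they are.

Things in the scene. Friction and masses are not known exactly. Their poses are not given: they have to be found in the camera images.
- seat (a point): the nest, bolted to the table: where the centre of the plate's underside lies when home, at table height; +x of this frame points to the back fence, +y to the end stop. The cam clamp stands on its -x side, and the open cam leaves 3 to 6 mm play before a plate that lies at the fence; so the plate comes in along the fence, from -y
- fence_face (a point): middle of the back fence's stop face, at table height, axes as the seat's, at (+50, -35) mm in the seat frame. The fence is an aluminium bar along y, 250 mm long, 16 mm high (24 mm over its screws), 20 mm wide
- stop_face (a point): middle of the end stop's face, at table height, axes as the seat's, at (-1, +60) mm in the seat frame. The end stop is an aluminium bar along x, 80 mm long, 16 mm high (24 mm over its screws), 20 mm wide
- base_plate: the coupon holder, loose, 0.4 to 0.75 kg: a black flat plate 100 (its x) x 120 (its y) x 14 mm high; origin at the centre of its underside. It goes home with its x and y axes along those of the seat, as it already roughly lies
- coupon_grips: the two metal grips with the copper dog-bone coupon, guide rods and screw, fixed on top of the plate; origin as the plate's; they stand from 14 to 41 mm above the table and keep 23 mm inside the plate's edges along x, 7 mm along y: do not touch them
- cam_lever (a joint): angle of the cam lever about its upright pivot: 0 open, arm to -x of the seat frame; it grows counter-clockwise from above to 1.66 rad at its end, clamped, arm to -y along the plate's near edge. It stays where left; about 1 N at the knob moves it. A round eccentric on it meets the plate over the last 0.5 rad or so (2 to 5 N at the knob), pushes it up to 4 mm to the fence and holds it
- cam_pivot (a point): pivot of the cam lever at table height, axes as the seat's; it lies at (-68, +5) mm in the seat frame. Under the lever a steel foot 36 x 60 mm, 11 mm high with its screws, reaches 24 mm to -x and 30 mm to either y of the pivot
- lever_knob (a point): the black upright knob at the lever's end, 70 mm from the pivot: up to 18 mm in diameter, from 14 to 45 mm above the table; this point is on its axis, 30 mm above the table. The steel arm to it is 11 mm wide, from 15 to 23 mm above the table
- vial_0: glass vial with a cap, 21 mm diameter, 44 mm high, loose, standing in front of the nest; origin at the centre of its underside; to be left alone
- sample_dish: flat round lidded dish, 56 mm diameter, 12 mm high, loose, behind the fence; origin at the centre of its underside; to be left alone
- post_0: steel post, 13 mm diameter, 75 mm high, loose, standing on its end behind the fence; origin at the centre of its underside; to be left alone
- clamp_fork: black clamp fork, 28 x 56 x 9 mm, loose, lying left of the nest; origin at the centre of its underside; to be left alone
- cap_screw_1: black cap screw, 10 x 27 x 10 mm, loose, lying left of the end stop; origin at the centre of its underside; to be left alone
Things that resemble listed ones, but are neither listed nor needed, are in the scene too. There is more than one size of the base_plate; the job needs the larger.

How it is judged:
By the outcome, as a careful person would: the job done as asked, in the order asked, and still so for the second after the job is handed in, with the robot touching nothing.
It also fails if it takes over 67 s, if anything falls off the work surface, if the arm or the gripper's body presses on something with over 40 N, if the wrist force passes 120 N, or if a joint passes its speed limit or range.

## Robot

A 6-joint arm with a two-finger parallel gripper is mounted at the origin on a cart in front of the work surface, level with it; the furniture and walls round the work are solid. World frame = base frame: x ahead of the robot, y to its left, z up, the work surface at z = 0. Lengths are in m, angles in degrees, forces in N, time in s.
With the tool pointing down it reaches from about 0.35 to 0.925 m from the base axis. Payload 6.4 kg.
Tool frame: the origin (TCP) lies at the centre of the arm's flange, where the gripper is bolted on; the fingertips stand 199 mm ahead of it and the grasp point (between the pads) lies 180 mm ahead of it (arm.tcp_to_tips is the distance from the TCP to the fingertips, in m); z points along the fingers, y is the line along which they close (so a half turn about z gives the same grasp; the last joint's range is limited). The gripper opens to 94 mm and grips with 3 to 60 N. Pads are 16 mm wide; open, the fingers measure 119 mm over their backs; the gripper's body (75 mm by 177 mm) begins 78 mm behind the grasp point.
Start: joints at [64.108, 14.043, 89.255, -0, 76.702, -9.975], TCP at [0.178, 0.625, 0.405] pointing down, gripper open.
Joint ranges: [-179.41, 179.41], [-58.25, 129.5], [7.25, 145.43], [-54.29, 234.29], [11.92, 165.04], [-157.13, 157.13]. Speed limits (degrees/s): [147.25, 147.25, 180, 180, 180, 180].

## Interface

Orientations are given as a 3x3 rotation matrix whose columns are the frame's x, y, z axes.
In Python, from workcell import monitor, cams, order, arm gives the robot as it stands.
- The arm moves only by the tool play_rows, never from a script. Its argument "commands" is a list that holds one entry, the list of rows, each a list of 7 numbers: the shift along the tool's x, y, z in units of 25 mm (1.0 is 25 mm), then the turn, a rotation vector about the tool's x, y, z in units of 5 degrees (1.0 is 5 degrees), then the opening, from 0 (shut) to 1 (fully open). In form: [[[x, y, z, rx, ry, rz, gripper], ...]]. A call has 1 to 5 rows; each row is the pose to reach, as a shift and turn from the pose commanded when the call began, along the tool's axes at that moment; what a row does not reach only later rows make up. A row lasts 1/12 s, in which the tool goes at most 41.7 mm and 7.16 degrees, less where a joint would pass 70% of its speed; a pose out of reach is approached as far as the arm can. A call with a gripper value outside its range is refused whole. The fingers move at their own pace and stop on an object; "force" is the grip in N (left out, the last holds). Time passes only in rows, so rows that repeat a pose let the fingers close. It gives the time, the measured TCP pose, the force, the opening and the grip force at its end, in the units of the state.
- monitor.observe(): the state, without advancing time (a new reading comes with each control period).
- cams.capture(name): name is "scene" or "side" or "wrist"; returns a dict with "pixels" (480x640x3 uint8, red, green, blue), "intrinsics" (3x3 intrinsics, pixels), "world_from_camera" (4x4, takes a point from camera to world coordinates); the wrist camera has in their place "hand_eye" (4x4, takes a point from camera to tool coordinates, whose origin is the TCP and whose axes are the flange's). Camera axes: x right, y down, z forward; pixel columns grow to the right and rows downward; lengths in m; the calibration is good to about 2 mm. A picture is of the moment at which its call begins: read the wrist's pose just before it. There is no depth.
- order.finish_job(): hands the job in; it is judged then, once.
The state is a dict: "time_s": time; "joint_pos": joint angles; "joint_velocities": joint speeds; "effort": joint torques, N m; "position": TCP position; "orientation": TCP orientation; "force": force on the tool from outside, world axes, zero at the start; "ft_torque": the same for the moment, N m; "gripper_width": finger opening in m; "finger_force": force on a finger pad.
Only numpy, scipy, OpenCV 4.12 (cv2) and the standard library are available. Lean on these libraries where they do the work, as an engineer would, in place of code of your own. Each camera call takes 0.05 s, during which the arm holds its last target. There are 200 camera calls.

## Working session

There is one attempt and no reset: what is moved stays moved. The work goes in short steps, Python scripts to look and compute and a tool call to move; the robot and the scene stay as the last step left them, time stands still between calls to the robot, and variables do not carry over. Pictures are saved under pics/ and viewed, at most 10 in all, crops included, and the job is handed in when it is done.

Besides the shell and the picture viewer there is one more tool, called after "Request:" by a JSON object that holds its "name" and its "arguments", one argument or row to a line. play_rows: Moves the arm, as the interface text tells. Its arguments: {"type":"object","properties":{"commands":{"type":"array","items":{"type":"array","items":{"type":"array","items":{"type":"number"}}}},"force":{"type":"number"}},"required":["commands"]}

```bash
mkdir -p pics; cat > h.py <<'E'
import numpy as np, cv2
from workcell import monitor, cams, order, arm
def cap(name, fn=None):
    s=monitor.observe(); c=cams.capture(name); K=np.array(c["intrinsics"])
    if "hand_eye" in c:
        T=np.eye(4);T[:3,:3]=s["orientation"];T[:3,3]=s["position"];T=T@np.array(c["hand_eye"])
    else: T=np.array(c["world_from_camera"])
    im=np.ascontiguousarray(c["pixels"][:,:,::-1])
    if fn: cv2.imwrite("pics/"+fn,im)
    return im,K,T
def ray(K,T,uv,z):
    d=T[:3,:3]@np.linalg.solve(K,[uv[0],uv[1],1.]); o=T[:3,3]
    return o+d*(z-o[2])/d[2]
def proj(K,T,p):
    q=T[:3,:3].T@(np.array(p)-T[:3,3]); q=K@q; return q[:2]/q[2]
E
python3 - <<'E'
from h import *
for n in ["scene","side","wrist"]:
    im,K,T=cap(n,n+"0.png"); print(n,T.round(3).tolist(),K.round(1).tolist())
s=monitor.observe(); print(np.round(s["orientation"],3).tolist(), s["time_s"], arm.tcp_to_tips)
E
```

```text
scene [[-0.873, -0.284, 0.397, 0.212], [-0.488, 0.528, -0.695, 0.664], [-0.012, -0.8, -0.599, 0.631], [0.0, 0.0, 0.0, 1.0]] [[566.3, 0.0, 320.3], [0.0, 566.3, 233.9], [0.0, 0.0, 1.0]]
side [[-0.999, 0.031, -0.032, 0.624], [0.041, 0.364, -0.93, 0.799], [-0.017, -0.931, -0.365, 0.375], [0.0, 0.0, 0.0, 1.0]] [[548.0, 0.0, 328.1], [0.0, 548.0, 241.2], [0.0, 0.0, 1.0]]
wrist [[0.274, 0.937, 0.217, 0.115], [0.962, -0.266, -0.064, 0.642], [-0.002, 0.226, -0.974, 0.383], [0.0, 0.0, 0.0, 1.0]] [[356.3, 0.0, 320.8], [0.0, 356.3, 235.8], [0.0, 0.0, 1.0]]
[[-0.962, 0.274, -0.001], [0.274, 0.962, -0.001], [0.0, -0.001, -1.0]] 0.15 0.1992
```

View pics/scene0.png

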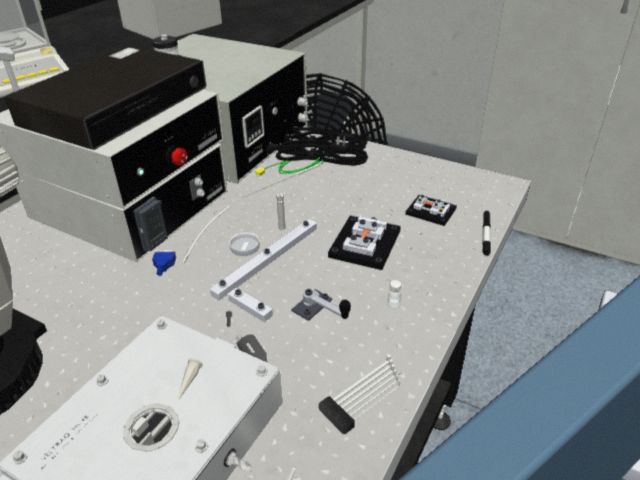

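View pics/side0.png

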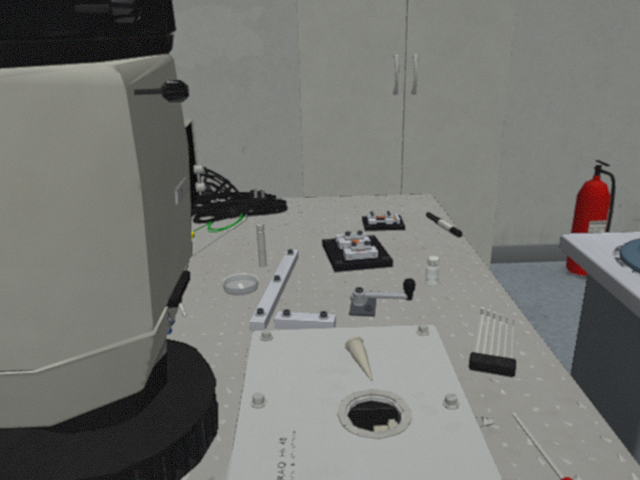

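The scene picture shows the fence from (215,290) to (315,225), the end stop at (250,303), the lever knob at (345,308), the large plate at (365,240) and the vial at (395,293). The small plate at (430,208) is a decoy. The side picture matches this. I'll look closer.

```bash
python3 - <<'E'
from h import *
im=cv2.imread("pics/scene0.png")
cv2.imwrite("pics/crop.png",cv2.resize(im[190:340,205:405],None,fx=4,fy=4,interpolation=cv2.INTER_CUBIC))
_,K,T=cap("scene")
for n,uv,z in [("plate",(365,244),.014),("knob",(345,306),.035),("pivot",(310,300),.02),("fA",(215,292),.016),("fB",(315,226),.016),("stop",(250,302),.016),("vial",(395,302),.0),("post",(281,228),0),("dish",(244,243),.01)]:
    print(n,ray(K,T,uv,z).round(3))
g=cv2.cvtColor(im,cv2.COLOR_BGR2GRAY); m=(g<50).astype(np.uint8); m[:, :325]=0;m[:,405:]=0;m[:208]=0;m[272:]=0
c=max(cv2.findContours(m,0,2)[0],key=cv2.contourArea); h=cv2.convexHull(c)
print(cv2.approxPolyDP(h,3,True)[:,0].tolist())
E
```

```text
plate [ 0.537 -0.063  0.014]
knob [0.487 0.113 0.035]
pivot [0.548 0.113 0.02 ]
fA [0.693 0.166 0.016]
fB [ 0.641 -0.066  0.016]
stop [0.63  0.158 0.016]
vial [0.437 0.034 0.   ]
post [ 0.705 -0.049  0.   ]
dish [0.732 0.033 0.01 ]
[[350, 217], [399, 227], [381, 268], [329, 256]]
```

View pics/crop.png

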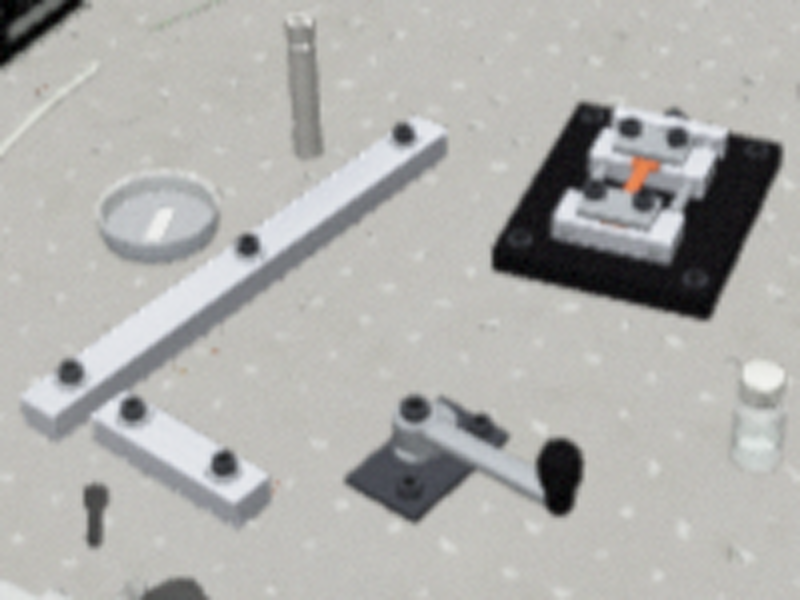

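The crop shows the fence's stop-face top edge from about (57,418) to (447,135) and the end stop's face top edge from (133,395) to (268,482). The plate, the cam foot with its lever and the knob at (558,470) are all clear. I'll turn these into seat-frame positions.

```bash
cat >> h.py <<'E'
def frame(o,yaw): 
    c,s=np.cos(yaw),np.sin(yaw); return np.array(o),np.array([[c,-s],[s,c]])
def toseat(S,p): return S[1].T@(np.array(p)[:2]-S[0])
def toworld(S,p): return S[0]+S[1]@np.array(p)
E
python3 - <<'E'
from h import *
_,K,T=cap("scene")
P=lambda u,v,z: ray(K,T,(205+u/4-.4,190+v/4-.4),z)[:2]
A,B=P(57,418,.016),P(447,135,.016); d=A-B; yaw=np.arctan2(-d[0],d[1])
print("fence",A,B,np.linalg.norm(d),np.degrees(yaw))
S=frame([0,0],yaw)
C,D=P(133,395,.016),P(268,482,.016); print("stop",C,D,np.linalg.norm(C-D),np.degrees(np.arctan2(*(C-D)[::-1])))
xf=np.mean([toseat(S,A)[0],toseat(S,B)[0]]); M=(A+B)/2
ys=toseat(S,D)[1]-.06; ys2=toseat(S,M)[1]+.035
print("ys from stop/fence",ys,ys2, toseat(S,C)[1]-.06)
S=(S[1]@np.array([xf-.05,ys]),S[1]); print("seat",S[0])
for n,u,v,z in [("p1",585,103,.014),("p2",780,148,.014),("b3",708,318,0),("b4",495,270,0),("knob",560,450,.045),("piv",415,400,.026),("vial",757,465,.003)]:
    p=P(u,v,z); print(n,p.round(4),(toseat(S,p)*1000).round(1))
q=[P(585,103,.014),P(780,148,.014),P(708,318,0),P(495,270,0)]
print("centre",toseat(S,np.mean(q,0)),[np.degrees(np.arctan2(*(q[i]-q[j])[::-1])).round(1) for i,j in[(0,1),(3,2),(3,0),(2,1)]],np.degrees(yaw))
E
```

```text
fence [0.68430833 0.16696943] [ 0.64258875 -0.07435912] 0.24490813522508298 -9.808044293299897
stop [0.66563356 0.14144098] [0.59057447 0.15705092] 0.07666509757931148 -11.74826537951236
ys from stop/fence 0.1953585541802258 0.193645391529813 0.19276292125167044
seat [0.62043335 0.09099911]
p1 [ 0.5991 -0.1304] [  16.7 -221.8]
p2 [ 0.5035 -0.1406] [ -75.7 -248.1]
b3 [ 0.489  -0.0298] [-108.9 -141.4]
b4 [ 0.5849 -0.015 ] [ -17.  -110.5]
knob [0.4864 0.1149] [-136.1    0.7]
piv [0.5585 0.0992] [-62.4  -2.5]
vial [0.4339 0.046 ] [-176.2  -76.1]
centre [-0.04623459 -0.18047571] [np.float64(6.1), np.float64(8.8), np.float64(97.0), np.float64(97.5)] -9.808044293299897
```

Request:
{"name": "play_rows", "arguments": {
  "commands": [
    [[-0.9,-0.95,0,0,0,0,0.6],[-1.8,-1.9,0,0,0,0,0.6],[-2.7,-2.85,0,0,0,0,0.6],[-3.6,-3.8,0,0,0,0,0.6],[-4.5,-4.75,0,0,0,0,0.6]]
  ]
}}

```text
time_s: 0.67
position: [0.2542, 0.4787, 0.4045]
orientation: [[-0.962, 0.274, 0.0], [0.274, 0.962, -0.0], [-0.0, -0.0, -1.0]]
force: [-0.3, -0.1, 0.2]
gripper_width: 0.0645
finger_force: 0.0
```

Request:
{"name": "play_rows", "arguments": {
  "commands": [
    [[-0.9,-0.95,0,0,0,0,0.6],[-1.8,-1.9,0,0,0,0,0.6],[-2.7,-2.85,0,0,0,0,0.6],[-3.6,-3.8,0,0,0,0,0.6],[-4.5,-4.75,0,0,0,0,0.6]]
  ]
}}

```text
time_s: 1.08
position: [0.3298, 0.3335, 0.4047]
orientation: [[-0.962, 0.274, 0.0], [0.274, 0.962, 0.0], [-0.0, 0.0, -1.0]]
force: [0.3, -0.2, 0.7]
gripper_width: 0.0566
finger_force: 0.0
```

Request:
{"name": "play_rows", "arguments": {
  "commands": [
    [[-0.9,-0.95,0,0,0,0,0.6],[-1.8,-1.9,0,0,0,0,0.6],[-2.7,-2.85,0,0,0,0,0.6],[-3.6,-3.8,0,0,0,0,0.6],[-4.5,-4.75,0,0,0,0,0.6]]
  ]
}}

```text
time_s: 1.5
position: [0.4054, 0.1884, 0.4048]
orientation: [[-0.962, 0.274, 0.001], [0.274, 0.962, 0.0], [-0.0, 0.0, -1.0]]
force: [0.7, 0.1, 0.3]
gripper_width: 0.0563
finger_force: 0.0
```

Request:
{"name": "play_rows", "arguments": {
  "commands": [
    [[-0.9,-0.95,0,0,0,0,0.6],[-1.8,-1.9,0,0,0,0,0.6],[-2.7,-2.85,0,0,0,0,0.6],[-3.6,-3.8,0,0,0,0,0.6],[-4.5,-4.75,0,0,0,0,0.6]]
  ]
}}

```text
time_s: 1.92
position: [0.4811, 0.0433, 0.4048]
orientation: [[-0.962, 0.275, 0.0], [0.275, 0.962, 0.0], [-0.0, 0.0, -1.0]]
force: [0.6, 0.6, 0.3]
gripper_width: 0.0568
finger_force: 0.0
```

Request:
{"name": "play_rows", "arguments": {
  "commands": [
    [[0,0,0,0,0,1.4,0.6],[0,0,0,0,0,2.8,0.6],[0,0,0,0,0,4.2,0.6],[0,0,0,0,0,5.6,0.6],[0,0,0,0,0,7,0.6]]
  ]
}}

```text
time_s: 2.33
position: [0.4807, 0.0447, 0.4045]
orientation: [[-0.625, 0.78, -0.0], [0.78, 0.625, 0.0], [0.0, -0.0, -1.0]]
force: [-0.0, 0.5, 0.6]
gripper_width: 0.0564
finger_force: 0.0
```

Request:
{"name": "play_rows", "arguments": {
  "commands": [
    [[0,0,0,0,0,1.4,0.6],[0,0,0,0,0,2.8,0.6],[0,0,0,0,0,4.2,0.6],[0,0,0,0,0,5.6,0.6],[0,0,0,0,0,7,0.6]]
  ]
}}

```text
time_s: 2.75
position: [0.4807, 0.0449, 0.4046]
orientation: [[-0.065, 0.998, -0.0], [0.998, 0.065, 0.0], [0.0, -0.0, -1.0]]
force: [0.1, 0.0, 0.2]
gripper_width: 0.0565
finger_force: 0.0
```

Request:
{"name": "play_rows", "arguments": {
  "commands": [
    [[0,0,0,0,0,1.4,0.6],[0,0,0,0,0,2.8,0.6],[0,0,0,0,0,2.8,0.6],[0,0,0,0,0,2.8,0.6],[0,0,0,0,0,2.8,0.6]]
  ]
}}

```text
time_s: 3.17
position: [0.4807, 0.0449, 0.4046]
orientation: [[0.17, 0.986, 0.0], [0.986, -0.17, -0.0], [-0.0, 0.0, -1.0]]
force: [0.2, -0.5, 0.1]
gripper_width: 0.0565
finger_force: 0.0
```

```bash
python3 - <<'E'
from h import *
s=monitor.observe(); print(np.round(s["position"],3),np.round(s["orientation"],3).tolist(),s["time_s"],s["gripper_width"])
cap("wrist","w1.png")
E
```

```text
[0.481 0.045 0.405] [[0.17, 0.986, 0.0], [0.986, -0.17, -0.0], [-0.0, 0.0, -1.0]] 3.1667 0.0565128850945768
```

View pics/w1.png

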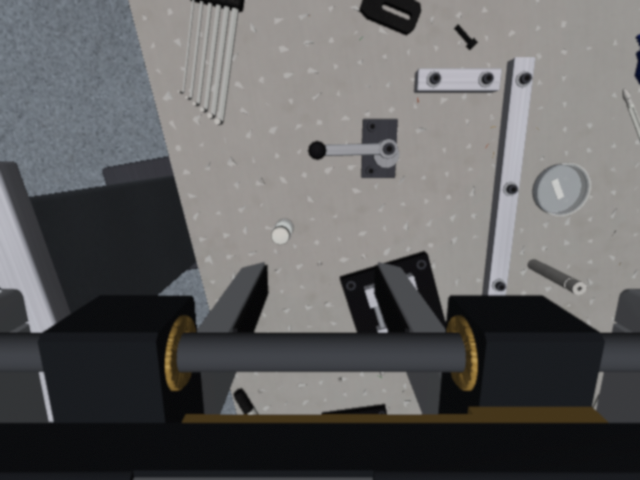

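The wrist picture shows the fence from (514,60) to (490,292), the stop at (417–498, 70–90), the pivot at (389,149), the knob at (317,150), the vial at (281,232) and the plate's near edge from (341,275) to (424,252). I'll refine the nest pose from it.

```bash
python3 - <<'E'
from h import *
im,K,T=cap("wrist"); g=cv2.cvtColor(im,cv2.COLOR_BGR2GRAY).astype(int)
for v in (110,160,230,260): print("row",v,[(u,g[v,u]) for u in range(488,512)] if v>200 else [(u,g[v,u]) for u in range(496,522)])
for u in (450,470): print("col",u,[(v,g[v,u]) for v in range(74,98)])
for n,uv,z in [("piv",(389,149),.027),("knob",(317,150),.045),("vial",(281,233),.044),("pl1",(341,275),.014),("pl2",(424,252),.014)]: print(n,ray(K,T,uv,z).round(4))
E
```

```text
row 110 [(496, np.int64(151)), (497, np.int64(151)), (498, np.int64(151)), (499, np.int64(150)), (500, np.int64(143)), (501, np.int64(121)), (502, np.int64(92)), (503, np.int64(71)), (504, np.int64(64)), (505, np.int64(64)), (506, np.int64(65)), (507, np.int64(76)), (508, np.int64(109)), (509, np.int64(150)), (510, np.int64(173)), (511, np.int64(180)), (512, np.int64(182)), (513, np.int64(183)), (514, np.int64(184)), (515, np.int64(185)), (516, np.int64(186)), (517, np.int64(185)), (518, np.int64(184)), (519, np.int64(185)), (520, np.int64(188)), (521, np.int64(189))]
row 160 [(496, np.int64(108)), (497, np.int64(80)), (498, np.int64(67)), (499, np.int64(64)), (500, np.int64(64)), (501, np.int64(68)), (502, np.int64(93)), (503, np.int64(137)), (504, np.int64(169)), (505, np.int64(181)), (506, np.int64(184)), (507, np.int64(183)), (508, np.int64(182)), (509, np.int64(183)), (510, np.int64(185)), (511, np.int64(185)), (512, np.int64(184)), (513, np.int64(184)), (514, np.int64(186)), (515, np.int64(186)), (516, np.int64(184)), (517, np.int64(183)), (518, np.int64(184)), (519, np.int64(1
[... 1579 characters left out ...]
9)), (96, np.int64(150)), (97, np.int64(150))]
col 470 [(74, np.int64(186)), (75, np.int64(186)), (76, np.int64(186)), (77, np.int64(186)), (78, np.int64(187)), (79, np.int64(188)), (80, np.int64(186)), (81, np.int64(181)), (82, np.int64(179)), (83, np.int64(181)), (84, np.int64(184)), (85, np.int64(185)), (86, np.int64(186)), (87, np.int64(186)), (88, np.int64(181)), (89, np.int64(159)), (90, np.int64(117)), (91, np.int64(81)), (92, np.int64(90)), (93, np.int64(121)), (94, np.int64(141)), (95, np.int64(147)), (96, np.int64(147)), (97, np.int64(147))]
piv [0.5576 0.1006 0.027 ]
knob [0.4886 0.1114 0.045 ]
vial [0.4403 0.0397 0.044 ]
pl1 [ 0.4913 -0.0238  0.014 ]
pl2 [ 0.5835 -0.0131  0.014 ]
```

```bash
cat >> h.py <<'E'
def plan(p, z, yaw=None, S=None):
    """p: seat xy (mm) of tool, z tip height (mm); prints shift in tool units; yaw turn units to make tool y along seat angle yaw(deg)"""
    S=S or load(); s=monitor.observe(); R=np.array(s["orientation"])
    w=np.r_[toworld(S,np.array(p)/1000.), z/1000.+arm.tcp_to_tips]
    d=R.T@(w-np.array(s["position"]))/.025
    c=np.degrees(np.arctan2(S[1][1,0],S[1][0,0])); ty=np.degrees(np.arctan2(R[1,1],R[0,1]))-c
    print("to",p,z,"shift",d.round(2),"| tool now at seat",(toseat(S,s["position"])*1000).round(1),"tip z",round((s["position"][2]-arm.tcp_to_tips)*1000,1),"tool-y angle in seat",ty.round(2),"force",np.round(s["force"],1),"t",s["time_s"])
    if yaw is not None: print("turn",(-(yaw-ty)/5).round(2))
def load():
    d=np.load("seat.npz"); return d["o"],d["R"]
E
python3 - <<'E'
from h import *
_,K,T=cap("wrist")
F=np.array([ray(K,T,q,.016)[:2] for q in [(508.4,110),(502.8,160),(494.8,230),(491.5,260)]])
a=np.polyfit(F[:,1],F[:,0],1); yaw=-np.arctan(a[0]); print(np.degrees(yaw), F[:,0]-np.polyval(a,F[:,1]))
S=frame([0,0],yaw); xf=np.mean([toseat(S,f)[0] for f in F])
st=np.array([toseat(S,ray(K,T,q,.016)) for q in [(450,89.9),(470,89.9)]]); print(st)
S=(S[1]@np.array([xf-.05,st[:,1].mean()-.06]),S[1]); print(S[0]); np.savez("seat.npz",o=S[0],R=S[1])
for n,uv,z in [("piv",(389,149),.027),("knob",(317,150),.045),("vial",(281,233),.044),("pl1",(341,275),.014),("pl2",(424,252),.014)]: print(n,toseat(S,ray(K,T,uv,z))*1000)
plan((-32,-285),120,0)
plan((-32,-285),5,0)
E
```

```text
-9.763659535778796 [-1.23275198e-05  3.68628607e-05 -6.03139953e-05  3.57786544e-05]
[[0.59119342 0.24932328]
 [0.61054502 0.2493106 ]]
[0.62332324 0.08483985]
piv [-67.39867522   4.36799813]
knob [-137.28024525    3.33654095]
vial [-172.73111471  -75.53876925]
pl1 [-111.75235347 -129.42269394]
pl2 [ -22.65225473 -103.35203763]
to (-32, -285) 120 shift [-8.85  4.08  3.42] | tool now at seat [-133.8  -63.5] tip z 205.4 tool-y angle in seat -0.08 force [0.1 0.5 0.7] t 3.3167
turn -0.02
to (-32, -285) 5 shift [-8.85  4.08  8.02] | tool now at seat [-133.8  -63.5] tip z 205.4 tool-y angle in seat -0.08 force [0.1 0.5 0.7] t 3.3167
turn -0.02
```

```bash
python3 - <<'E'
from h import *
_,K,T=cap("scene"); S=load()
for uv in [(417,195),(456,207),(445,224),(406,213)]: print((toseat(S,ray(K,T,uv,.01))*1000).round(0))
plan((-40,-275),60,0)
E
```

```text
[ -46. -360.]
[-128. -369.]
[-139. -306.]
[ -63. -292.]
to (-40, -275) 60 shift [-8.45  3.76  5.82] | tool now at seat [-133.8  -63.5] tip z 205.5 tool-y angle in seat -0.1 force [-0.   0.6 -0. ] t 3.3667
turn -0.02
```

Request:
{"name": "play_rows", "arguments": {
  "commands": [
    [[-1.6,0.8,0,0,0,0,0.6],[-3.2,1.6,0,0,0,0,0.6],[-4.8,2.4,0,0,0,0,0.6],[-6.4,3.2,0,0,0,0,0.6],[-7.5,4,0,0,0,0,0.6]]
  ]
}}

```text
time_s: 3.78
position: [0.5451, -0.155, 0.4047]
orientation: [[0.172, 0.985, 0.0], [0.985, -0.172, -0.0], [-0.0, 0.0, -1.0]]
force: [0.9, 0.7, -0.5]
gripper_width: 0.0563
finger_force: 0.0
```

Request:
{"name": "play_rows", "arguments": {
  "commands": [
    [[-0.7,0.16,1.2,0,0,0,0.6],[-0.7,0.16,2.4,0,0,0,0.6],[-0.7,0.16,3.6,0,0,0,0.6],[-0.7,0.16,4.8,0,0,0,0.6],[-0.7,0.16,5.8,0,0,0,0.6]]
  ]
}}

```text
time_s: 4.2
position: [0.5456, -0.1709, 0.2573]
orientation: [[0.172, 0.985, -0.002], [0.985, -0.172, 0.001], [0.001, -0.002, -1.0]]
force: [-0.3, 0.4, -0.3]
gripper_width: 0.0564
finger_force: 0.0
```

```bash
python3 - <<'E'
from h import *
plan((-30,-269),5,0)
cap("wrist","w2.png")
E
```

```text
to (-30, -269) 5 shift [-0.15  0.13  2.13] | tool now at seat [ -33.2 -265.3] tip z 58.1 tool-y angle in seat -0.14 force [-0.3  0.4 -0.3] t 4.2
turn -0.03
```

View pics/w2.png

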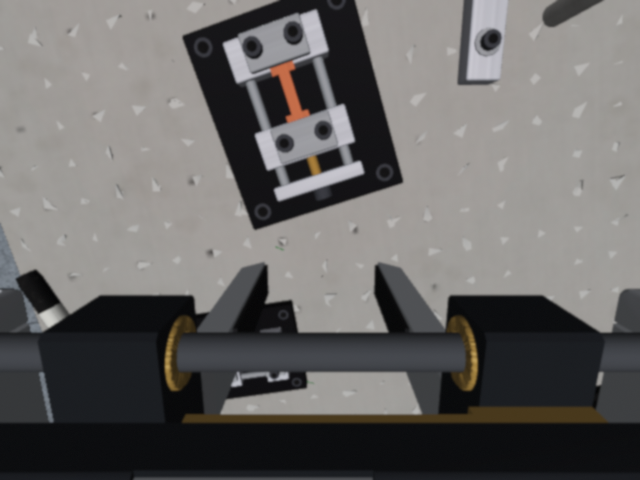

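The wrist view shows the plate's -y edge from (255,229) to (402,182). The decoy's corner is at (293,301), close to the left finger.

```bash
python3 - <<'E'
from h import *
_,K,T=cap("wrist"); S=load()
for uv in [(183,37),(255,229),(402,182)]: print("plate",(toseat(S,ray(K,T,uv,.014))*1000).round(1))
for uv in [(293,301),(306,387)]: print("decoy",(toseat(S,ray(K,T,uv,.01))*1000).round(1))
# project tip positions at current pose & after descent
plan((-24,-264),5,0)
E
```

```text
plate [-114.1 -136.4]
plate [ -78.6 -245.9]
plate [  11.8 -216.8]
decoy [ -56.2 -295.8]
decoy [ -48.2 -361.1]
to (-24, -264) 5 shift [0.02 0.44 2.02] | tool now at seat [ -34.6 -264.6] tip z 55.7 tool-y angle in seat -0.13 force [-0.3 -0.  -0.2] t 4.3
turn -0.03
```

Request:
{"name": "play_rows", "arguments": {
  "commands": [
    [[0,0.3,0.6,0,0,0,0.6],[-0.1,0.32,1.2,0,0,0,0.6],[-0.1,0.32,1.7,0,0,0,0.6],[-0.1,0.32,2,0,0,0,0.6],[-0.1,0.32,2,0,0,0,0.6]]
  ]
}}

```text
time_s: 4.72
position: [0.5532, -0.1745, 0.2088]
orientation: [[0.172, 0.985, -0.002], [0.985, -0.172, 0.001], [0.001, -0.002, -1.0]]
force: [0.8, 0.0, -0.4]
gripper_width: 0.0565
finger_force: 0.0
```

Request:
{"name": "play_rows", "arguments": {
  "commands": [
    [[0.16,0,0,0,0,0,0.6],[0.32,0,0,0,0,0,0.6],[0.48,0,0,0,0,0,0.6],[0.64,0,0,0,0,0,0.6],[0.8,0,0,0,0,0,0.6]]
  ]
}}

```text
time_s: 5.13
position: [0.5573, -0.1549, 0.2104]
orientation: [[0.171, 0.985, 0.001], [0.985, -0.171, -0.002], [-0.002, 0.001, -1.0]]
force: [-0.8, -2.9, 0.7]
gripper_width: 0.0561
finger_force: 1.7
```

Request:
{"name": "play_rows", "arguments": {
  "commands": [
    [[0.16,0,0,0,0,0,0.6],[0.32,0,0,0,0,0,0.6],[0.48,0,0,0,0,0,0.6],[0.64,0,0,0,0,0,0.6],[0.8,0,0,0,0,0,0.6]]
  ]
}}

```text
time_s: 5.55
position: [0.5607, -0.1353, 0.2101]
orientation: [[0.172, 0.985, 0.0], [0.985, -0.172, -0.001], [-0.001, 0.001, -1.0]]
force: [-1.5, -4.8, 2.7]
gripper_width: 0.0565
finger_force: 2.7
```

Request:
{"name": "play_rows", "arguments": {
  "commands": [
    [[0.16,0,0,0,0,0,0.6],[0.32,0,0,0,0,0,0.6],[0.48,0,0,0,0,0,0.6],[0.64,0,0,0,0,0,0.6],[0.8,0,0,0,0,0,0.6]]
  ]
}}

```text
time_s: 5.97
position: [0.5641, -0.1156, 0.2101]
orientation: [[0.172, 0.985, 0.0], [0.985, -0.172, -0.001], [-0.001, 0.0, -1.0]]
force: [-1.1, -5.5, 2.5]
gripper_width: 0.0564
finger_force: 2.9
```

```bash
python3 - <<'E'
from h import *
plan((-27,-185),5,0)
cap("wrist","w3.png")
E
```

```text
to (-27, -185) 5 shift [ 0.9  -0.11  0.24] | tool now at seat [ -24.4 -207.6] tip z 10.9 tool-y angle in seat -0.12 force [-1.1 -5.5  2.5] t 5.9667
turn -0.02
```

View pics/w3.png

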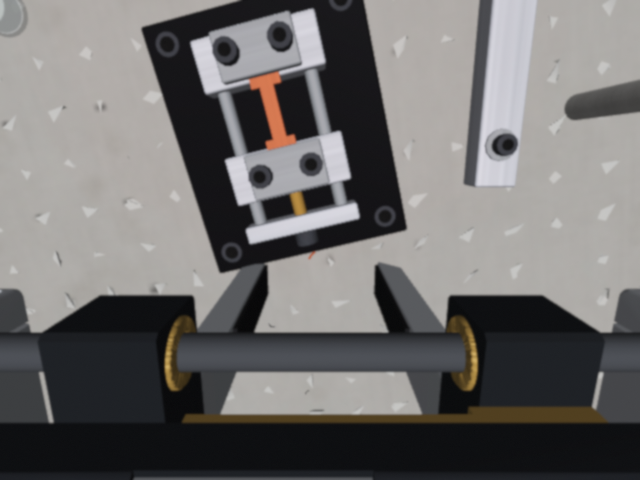

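The left finger is pushing close to the plate's corner at (220,270), and the plate is about 14° off. I'll shift 16 mm toward -x for more leverage, lower the tips and push on.

Request:
{"name": "play_rows", "arguments": {
  "commands": [
    [[-0.3,0,0,0,0,0,0.6],[-0.3,-0.3,0.12,0,0,0,0.6],[-0.3,-0.64,0.26,0,0,0,0.6],[-0.2,-0.64,0.26,0,0,0,0.6],[-0.1,-0.64,0.26,0,0,0,0.6]]
  ]
}}

```text
time_s: 6.43
position: [0.5464, -0.115, 0.2019]
orientation: [[0.172, 0.985, -0.003], [0.985, -0.172, 0.001], [0.0, -0.003, -1.0]]
force: [-1.5, -1.8, -1.8]
gripper_width: 0.0564
finger_force: 1.0
```

Request:
{"name": "play_rows", "arguments": {
  "commands": [
    [[0.15,0,0,0,0,0,0.6],[0.3,0,0,0,0,0,0.6],[0.45,0,0,0,0,0,0.6],[0.6,0,0,0,0,0,0.6],[0.75,0,0,0,0,0,0.6]]
  ]
}}

```text
time_s: 6.85
position: [0.5511, -0.0964, 0.2032]
orientation: [[0.172, 0.985, -0.0], [0.985, -0.172, 0.0], [-0.0, -0.0, -1.0]]
force: [-1.7, -0.9, -1.3]
gripper_width: 0.056
finger_force: 1.0
```

Request:
{"name": "play_rows", "arguments": {
  "commands": [
    [[0.15,0,0,0,0,0,0.6],[0.3,0,0,0,0,0,0.6],[0.4,0,0,0,0,0,0.6],[0.5,0,0,0,0,0,0.6],[0.6,0,0,0,0,0,0.6]]
  ]
}}

```text
time_s: 7.27
position: [0.5535, -0.0818, 0.2031]
orientation: [[0.172, 0.985, -0.0], [0.985, -0.172, 0.0], [-0.0, -0.0, -1.0]]
force: [-1.1, -2.0, -0.6]
gripper_width: 0.0566
finger_force: 1.0
```

```bash
cat >> h.py <<'E'
def plate(fn=None):
    """black plate in wrist view: min-area rect of its top's dark region -> seat corners"""
    im,K,T=cap("wrist",fn); S=load(); g=cv2.cvtColor(im,cv2.COLOR_BGR2GRAY)
    m=(g<45).astype(np.uint8); m[258:]=0
    m=cv2.morphologyEx(m,cv2.MORPH_OPEN,np.ones((5,5)))
    c=max(cv2.findContours(m,0,2)[0],key=cv2.contourArea)
    a=cv2.approxPolyDP(cv2.convexHull(c),4,True)[:,0]
    for q in a: print(q.tolist(),(toseat(S,ray(K,T,q.astype(float),.014))*1000).round(1).tolist())
E
python3 - <<'E'
from h import *
plan((-150,-130),60,90)
plate("w4.png")
E
```

```text
to (-150, -130) 60 shift [ 1.83 -4.38 -2.24] | tool now at seat [ -40.5 -176.1] tip z 3.9 tool-y angle in seat -0.15 force [-1.1 -2.  -0.6] t 7.2667
turn -18.03
[445, 0] [12.0, -49.3]
[448, 247] [21.7, -156.7]
[349, 257] [-26.6, -161.7]
[251, 257] [-74.8, -161.6]
[214, 2] [-85.2, -49.8]
```

Request:
{"name": "play_rows", "arguments": {
  "commands": [
    [[-0.4,0,0,0,0,0,0.6],[-0.4,0,-1,0,0,0,0.6],[-0.4,0,-2,0,0,0,0.6],[-0.4,0,-3,0,0,0,0.6],[-0.4,-1,-3,0,0,0,0.75]]
  ]
}}

```text
time_s: 7.73
position: [0.5312, -0.0898, 0.2851]
orientation: [[0.173, 0.985, 0.014], [0.985, -0.173, -0.005], [-0.002, 0.015, -1.0]]
force: [1.2, -1.2, 1.4]
gripper_width: 0.0603
finger_force: 0.0
```

Request:
{"name": "play_rows", "arguments": {
  "commands": [
    [[0.8,-0.6,0,0,0,0,0.75],[1.6,-1.2,0,0,0,0,0.75],[2.4,-1.7,0,0,0,0,0.75],[3.3,-2.1,0,0,0,0,0.75],[3.3,-2.1,0,0,0,0,0.75]]
  ]
}}

```text
time_s: 8.15
position: [0.4886, 0.0048, 0.2782]
orientation: [[0.17, 0.985, 0.0], [0.985, -0.17, 0.001], [0.001, -0.0, -1.0]]
force: [-0.5, 0.4, 0.4]
gripper_width: 0.0705
finger_force: 0.0
```

Request:
{"name": "play_rows", "arguments": {
  "commands": [
    [[0,0,0,0,0,1.4,0.75],[0,0,0,0,0,2.8,0.75],[0,0,0,0,0,4.2,0.75],[0,0,0,0,0,5.6,0.75],[0,0,0,0,0,7,0.75]]
  ]
}}

```text
time_s: 8.57
position: [0.4902, 0.0017, 0.2787]
orientation: [[0.711, 0.703, 0.002], [0.703, -0.711, 0.0], [0.001, 0.001, -1.0]]
force: [-0.2, -0.6, -0.1]
gripper_width: 0.0705
finger_force: 0.0
```

Request:
{"name": "play_rows", "arguments": {
  "commands": [
    [[0,0,0,0,0,1.4,0.75],[0,0,0,0,0,2.8,0.75],[0,0,0,0,0,4.2,0.75],[0,0,0,0,0,5.6,0.75],[0,0,0,0,0,7,0.75]]
  ]
}}

```text
time_s: 8.98
position: [0.4902, 0.0017, 0.2787]
orientation: [[0.986, 0.168, 0.002], [0.168, -0.986, 0.0], [0.002, 0.0, -1.0]]
force: [-0.1, 0.6, -0.9]
gripper_width: 0.0704
finger_force: 0.0
```

Request:
{"name": "play_rows", "arguments": {
  "commands": [
    [[0,0,0,0,0,1.3,0.75],[0,0,0,0,0,2.6,0.75],[0,0,0,0,0,4,0.75],[0,0,0,0,0,4,0.75],[0,0,0,0,0,4,0.75]]
  ]
}}

```text
time_s: 9.4
position: [0.4901, 0.0019, 0.2785]
orientation: [[0.985, -0.17, 0.001], [-0.17, -0.985, -0.0], [0.001, -0.0, -1.0]]
force: [-0.7, 1.0, 0.3]
gripper_width: 0.0706
finger_force: 0.0
```

```bash
python3 - <<'E'
from h import *
plan((-118,-103),5,-90)
plate("w5.png")
E
```

```text
to (-118, -103) 5 shift [-0.03 -0.05  2.97] | tool now at seat [-117.3 -104.3] tip z 79.3 tool-y angle in seat -90.03 force [-0.7  1.   0.3] t 9.4
turn -0.01
[403, 31] [21.8, -156.2]
[409, 187] [-74.4, -165.3]
[240, 202] [-84.6, -49.7]
[218, 50] [11.0, -40.8]
```

View pics/w5.png

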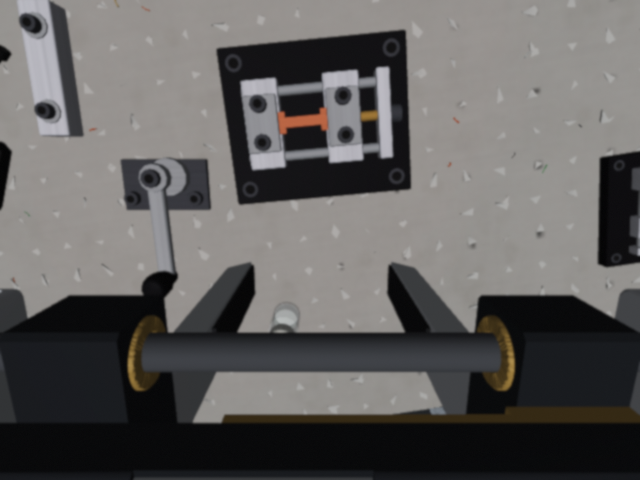

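The plate's four corners are clean: its centre is at (-31.5,-103) and its yaw 5.2°. The vial at (285,315) is well behind the fingers. I'll lower and push to the fence.

Request:
{"name": "play_rows", "arguments": {
  "commands": [
    [[0,0,1,0,0,0,0.75],[0,0,2,0,0,0,0.75],[0,0,2.6,0,0,0,0.75],[0,0,2.95,0,0,0,0.75],[0.2,0,2.95,0,0,0,0.75]]
  ]
}}

```text
time_s: 9.87
position: [0.4934, 0.0019, 0.2024]
orientation: [[0.985, -0.171, -0.005], [-0.171, -0.985, 0.001], [-0.005, -0.0, -1.0]]
force: [0.4, -0.7, 0.3]
gripper_width: 0.0705
finger_force: 0.0
```

Request:
{"name": "play_rows", "arguments": {
  "commands": [
    [[0.15,0,0,0,0,0,0.75],[0.3,0,0,0,0,0,0.75],[0.45,0,0,0,0,0,0.75],[0.6,0,0,0,0,0,0.75],[0.75,0,0,0,0,0,0.75]]
  ]
}}

```text
time_s: 10.28
position: [0.5135, -0.0014, 0.2051]
orientation: [[0.985, -0.172, -0.001], [-0.172, -0.985, 0.0], [-0.001, -0.0, -1.0]]
force: [-5.9, 1.4, 5.7]
gripper_width: 0.0703
finger_force: 3.3
```

Request:
{"name": "play_rows", "arguments": {
  "commands": [
    [[0.15,0,0,0,0,0,0.75],[0.3,0,0,0,0,0,0.75],[0.45,0,0,0,0,0,0.75],[0.6,0,0,0,0,0,0.75],[0.75,0,0,0,0,0,0.75]]
  ]
}}

```text
time_s: 10.7
position: [0.5308, -0.0042, 0.2042]
orientation: [[0.985, -0.172, -0.006], [-0.172, -0.985, 0.001], [-0.006, -0.0, -1.0]]
force: [-7.7, 0.8, 6.7]
gripper_width: 0.0705
finger_force: 4.1
```

```bash
python3 - <<'E'
from h import *
plan((-61,-103),5,-90)
plate()
E
```

```text
to (-61, -103) 5 shift [ 0.6  -0.02 -0.01] | tool now at seat [ -76.1 -103.5] tip z 5.0 tool-y angle in seat -90.12 force [-7.7  0.8  6.7] t 10.7
turn -0.02
[459, 52] [30.5, -164.5]
[443, 257] [-62.3, -164.8]
[207, 257] [-62.1, -48.1]
[192, 52] [30.7, -48.6]
```

Request:
{"name": "play_rows", "arguments": {
  "commands": [
    [[0.14,0,0,0,0,0,0.75],[0.28,0,0,0,0,0,0.75],[0.4,0,0,0,0,0,0.75],[0.5,0,0,0,0,0,0.75],[0.58,0,0,0,0,0,0.75]]
  ]
}}

```text
time_s: 11.17
position: [0.5457, -0.0071, 0.2041]
orientation: [[0.985, -0.172, -0.001], [-0.172, -0.985, 0.0], [-0.001, 0.0, -1.0]]
force: [-3.0, 0.9, -0.9]
gripper_width: 0.0703
finger_force: 1.4
```

Request:
{"name": "play_rows", "arguments": {
  "commands": [
    [[0.04,0,0,0,0,0,0.75],[0.08,0,0,0,0,0,0.75],[0.12,0,0,0,0,0,0.75],[0.16,0,0,0,0,0,0.75],[0.16,0,0,0,0,0,0.75]]
  ]
}}

```text
time_s: 11.58
position: [0.5488, -0.0076, 0.2041]
orientation: [[0.985, -0.172, -0.006], [-0.172, -0.985, 0.001], [-0.006, 0.0, -1.0]]
force: [-9.6, 1.4, 4.5]
gripper_width: 0.0705
finger_force: 4.8
```

```bash
python3 - <<'E'
from h import *
plan((-61,-103),5,-90)
plate()
E
```

```text
to (-61, -103) 5 shift [-0.13 -0.03 -0.  ] | tool now at seat [ -57.7 -103.8] tip z 4.9 tool-y angle in seat -90.13 force [-9.6  1.4  4.5] t 11.5833
turn -0.03
[459, 52] [49.0, -165.0]
[443, 257] [-43.9, -165.2]
[207, 257] [-43.6, -48.5]
[191, 51] [49.5, -48.7]
```

Request:
{"name": "play_rows", "arguments": {
  "commands": [
    [[0.03,0,0,0,0,0,0.75],[0.06,0,0,0,0,0,0.75],[0.09,0,0,0,0,0,0.75],[0.12,0,0,0,0,0,0.75],[0.12,0,0,0,0,0,0.75]]
  ]
}}

```text
time_s: 12.05
position: [0.5504, -0.0078, 0.204]
orientation: [[0.985, -0.171, -0.013], [-0.171, -0.985, 0.002], [-0.014, 0.001, -1.0]]
force: [-18.8, 1.8, 15.5]
gripper_width: 0.0703
finger_force: 9.9
```

```bash
python3 - <<'E'
from h import *
plan((-61,-103),5,-90)
E
```

```text
to (-61, -103) 5 shift [-0.2  -0.03 -0.  ] | tool now at seat [ -56.1 -103.7] tip z 4.8 tool-y angle in seat -90.11 force [-18.8   1.8  15.5] t 12.05
turn -0.02
```

The plate is against the fence: the force rose to 19 N with hardly any motion. I'll back off and go round to the -y edge.

Request:
{"name": "play_rows", "arguments": {
  "commands": [
    [[-0.4,0,0,0,0,0,0.75],[-0.9,0,0,0,0,0,0.75],[-0.9,0,-1.2,0,0,0,0.6],[-0.9,0,-2.4,0,0,0,0.6],[-0.9,0,-3.3,0,0,0,0.6]]
  ]
}}

```text
time_s: 12.47
position: [0.5313, -0.0047, 0.2897]
orientation: [[0.985, -0.172, 0.005], [-0.172, -0.985, -0.001], [0.005, 0.0, -1.0]]
force: [0.0, 0.5, -0.0]
gripper_width: 0.0569
finger_force: 0.0
```

Request:
{"name": "play_rows", "arguments": {
  "commands": [
    [[0.6,0.7,0,0,0,0,0.6],[1.2,1.4,0,0,0,0,0.6],[1.8,2.1,0,0,0,0,0.6],[2.5,2.9,0,0,0,0,0.6],[3.1,3.6,0,0,0,0,0.6]]
  ]
}}

```text
time_s: 12.88
position: [0.5927, -0.108, 0.288]
orientation: [[0.985, -0.172, 0.004], [-0.172, -0.985, -0.002], [0.004, 0.001, -1.0]]
force: [-1.3, 0.2, 0.2]
gripper_width: 0.0564
finger_force: 0.0
```

Request:
{"name": "play_rows", "arguments": {
  "commands": [
    [[0,0,0,0,0,-1.4,0.6],[0,0,0,0,0,-2.8,0.6],[0,0,0,0,0,-4.2,0.6],[0,0,0,0,0,-5.6,0.6],[0,0,0,0,0,-7,0.6]]
  ]
}}

```text
time_s: 13.3
position: [0.5921, -0.1069, 0.2877]
orientation: [[0.903, 0.429, 0.004], [0.429, -0.903, -0.001], [0.003, 0.003, -1.0]]
force: [-0.3, 0.7, 0.7]
gripper_width: 0.0562
finger_force: 0.0
```

Request:
{"name": "play_rows", "arguments": {
  "commands": [
    [[0,0,0,0,0,-1.4,0.6],[0,0,0,0,0,-2.8,0.6],[0,0,0,0,0,-4.2,0.6],[0,0,0,0,0,-5.6,0.6],[0,0,0,0,0,-7,0.6]]
  ]
}}

```text
time_s: 13.72
position: [0.5921, -0.1068, 0.2878]
orientation: [[0.494, 0.87, 0.004], [0.87, -0.494, -0.001], [0.001, 0.004, -1.0]]
force: [0.0, -0.5, 0.8]
gripper_width: 0.0563
finger_force: 0.0
```

Request:
{"name": "play_rows", "arguments": {
  "commands": [
    [[0,0,0,0,0,-1.3,0.6],[0,0,0,0,0,-2.6,0.6],[0,0,0,0,0,-4,0.6],[0,0,0,0,0,-4,0.6],[0,0,0,0,0,-4,0.6]]
  ]
}}

```text
time_s: 14.13
position: [0.5918, -0.1067, 0.2875]
orientation: [[0.175, 0.984, 0.002], [0.984, -0.175, -0.001], [-0.0, 0.002, -1.0]]
force: [0.6, 0.1, -0.4]
gripper_width: 0.0565
finger_force: 0.0
```

```bash
python3 - <<'E'
from h import *
plan((0,-192),5,0)
plate("w6.png")
E
```

```text
to (0, -192) 5 shift [ 0.09 -0.07  3.33] | tool now at seat [   1.4 -194.1] tip z 88.3 tool-y angle in seat -0.34 force [ 0.6  0.1 -0.4] t 14.1333
turn -0.07
[394, 22] [49.7, -48.7]
[386, 203] [48.8, -165.0]
[251, 204] [-47.5, -165.2]
[242, 23] [-47.5, -48.8]
```

Request:
{"name": "play_rows", "arguments": {
  "commands": [
    [[0,-0.05,1.2,0,0,-0.07,0.6],[0,-0.05,2.2,0,0,-0.07,0.6],[0,-0.05,3,0,0,-0.07,0.6],[0,-0.05,3.33,0,0,-0.07,0.6],[0.2,-0.05,3.33,0,0,-0.07,0.6]]
  ]
}}

```text
time_s: 14.6
position: [0.5902, -0.1015, 0.2016]
orientation: [[0.169, 0.986, -0.003], [0.986, -0.169, 0.001], [0.001, -0.004, -1.0]]
force: [0.2, -0.7, -0.0]
gripper_width: 0.0563
finger_force: 0.0
```

Request:
{"name": "play_rows", "arguments": {
  "commands": [
    [[0.16,0,0,0,0,0,0.6],[0.32,0,0,0,0,0,0.6],[0.48,0,0,0,0,0,0.6],[0.64,0,0,0,0,0,0.6],[0.8,0,0,0,0,0,0.6]]
  ]
}}

```text
time_s: 15.02
position: [0.5951, -0.0819, 0.2054]
orientation: [[0.165, 0.986, 0.003], [0.986, -0.165, -0.003], [-0.003, 0.003, -1.0]]
force: [-1.0, -6.2, 3.1]
gripper_width: 0.056
finger_force: 2.9
```

Request:
{"name": "play_rows", "arguments": {
  "commands": [
    [[0.16,0,0,0,0,0,0.6],[0.32,0,0,0,0,0,0.6],[0.48,0,0,0,0,0,0.6],[0.64,0,0,0,0,0,0.6],[0.8,0,0,0,0,0,0.6]]
  ]
}}

```text
time_s: 15.43
position: [0.5985, -0.0625, 0.2054]
orientation: [[0.166, 0.986, 0.003], [0.986, -0.166, -0.003], [-0.003, 0.003, -1.0]]
force: [-0.5, -5.6, 2.6]
gripper_width: 0.0567
finger_force: 2.9
```

Request:
{"name": "play_rows", "arguments": {
  "commands": [
    [[0.16,0,0,0,0,0,0.6],[0.32,0,0,0,0,0,0.6],[0.48,0,0,0,0,0,0.6],[0.64,0,0,0,0,0,0.6],[0.8,0,0,0,0,0,0.6]]
  ]
}}

```text
time_s: 15.85
position: [0.6018, -0.0428, 0.2054]
orientation: [[0.166, 0.986, 0.003], [0.986, -0.166, -0.003], [-0.003, 0.003, -1.0]]
force: [-1.1, -6.1, 3.6]
gripper_width: 0.0563
finger_force: 2.9
```

```bash
python3 - <<'E'
from h import *
plan((0,-68),5,0)
plate()
E
```

```text
to (0, -68) 5 shift [ 2.46 -0.01  0.04] | tool now at seat [   0.5 -129.4] tip z 6.2 tool-y angle in seat 0.22 force [-1.1 -6.1  3.6] t 15.85
turn 0.04
[434, 2] [48.8, -2.7]
[418, 257] [49.5, -115.9]
[223, 257] [-47.7, -116.2]
[206, 2] [-48.3, -3.2]
```

Request:
{"name": "play_rows", "arguments": {
  "commands": [
    [[0.15,0,0,0,0,0.04,0.6],[0.3,0,0,0,0,0.04,0.6],[0.45,0,0,0,0,0.04,0.6],[0.6,0,0,0,0,0.04,0.6],[0.75,0,0,0,0,0.04,0.6]]
  ]
}}

```text
time_s: 16.32
position: [0.6049, -0.0244, 0.2053]
orientation: [[0.169, 0.986, 0.003], [0.986, -0.169, -0.003], [-0.002, 0.003, -1.0]]
force: [-0.9, -6.8, 5.0]
gripper_width: 0.0563
finger_force: 3.3
```

Request:
{"name": "play_rows", "arguments": {
  "commands": [
    [[0.15,0,0,0,0,0,0.6],[0.3,0,0,0,0,0,0.6],[0.45,0,0,0,0,0,0.6],[0.6,0,0,0,0,0,0.6],[0.75,0,0,0,0,0,0.6]]
  ]
}}

```text
time_s: 16.73
position: [0.6081, -0.0059, 0.2053]
orientation: [[0.169, 0.986, 0.002], [0.986, -0.169, -0.003], [-0.002, 0.003, -1.0]]
force: [-0.5, -6.3, 4.7]
gripper_width: 0.0565
finger_force: 3.4
```

Request:
{"name": "play_rows", "arguments": {
  "commands": [
    [[0.15,0,0,0,0,0,0.6],[0.28,0,0,0,0,0,0.6],[0.4,0,0,0,0,0,0.6],[0.5,0,0,0,0,0,0.6],[0.6,0,0,0,0,0,0.6]]
  ]
}}

```text
time_s: 17.15
position: [0.6106, 0.0088, 0.2053]
orientation: [[0.169, 0.986, 0.002], [0.986, -0.169, -0.003], [-0.002, 0.003, -1.0]]
force: [-1.0, -7.1, 5.2]
gripper_width: 0.0567
finger_force: 3.4
```

```bash
python3 - <<'E'
from h import *
plan((0,-68),5,0)
plate("w7.png")
E
```

```text
to (0, -68) 5 shift [ 0.36 -0.01  0.04] | tool now at seat [  0.4 -77.1] tip z 6.1 tool-y angle in seat 0.02 force [-1.  -7.1  5.2] t 17.15
turn 0.0
[434, 2] [49.0, 49.4]
[418, 257] [49.4, -63.7]
[223, 257] [-47.8, -63.7]
[206, 2] [-48.0, 49.3]
```

View pics/w7.png

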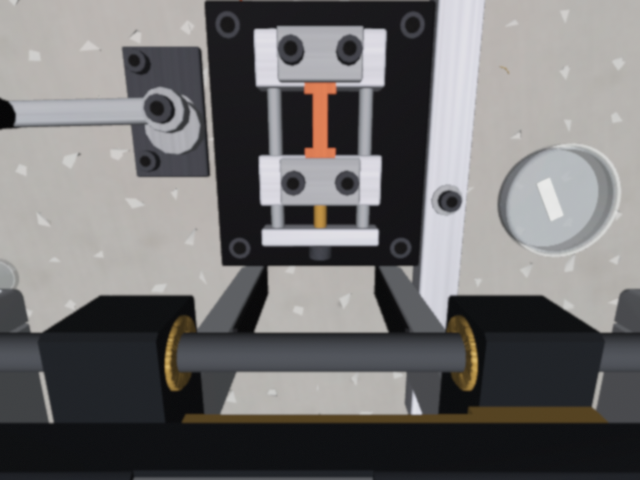

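The plate lies along the fence, its -y edge at row 265, about 7 mm short of home. I'll take fine steps to the stop.

Request:
{"name": "play_rows", "arguments": {
  "commands": [
    [[0.06,0,0,0,0,0,0.6],[0.12,0,0,0,0,0,0.6],[0.18,0,0,0,0,0,0.6],[0.23,0,0,0,0,0,0.6],[0.27,0,0,0,0,0,0.6]]
  ]
}}

```text
time_s: 17.62
position: [0.6117, 0.0154, 0.2053]
orientation: [[0.169, 0.986, 0.002], [0.986, -0.169, -0.003], [-0.002, 0.003, -1.0]]
force: [-1.5, -7.2, 5.2]
gripper_width: 0.0565
finger_force: 3.4
```

Request:
{"name": "play_rows", "arguments": {
  "commands": [
    [[0.03,0,0,0,0,0,0.6],[0.06,0,0,0,0,0,0.6],[0.09,0,0,0,0,0,0.6],[0.12,0,0,0,0,0,0.6],[0.12,0,0,0,0,0,0.6]]
  ]
}}

```text
time_s: 18.03
position: [0.6122, 0.0181, 0.2053]
orientation: [[0.169, 0.986, 0.002], [0.986, -0.169, -0.004], [-0.003, 0.003, -1.0]]
force: [-2.4, -8.4, 5.3]
gripper_width: 0.0563
finger_force: 4.2
```

```bash
python3 - <<'E'
from h import *
plan((0,-68),5,0)
E
```

```text
to (0, -68) 5 shift [-0.01 -0.02  0.05] | tool now at seat [  0.4 -67.7] tip z 6.1 tool-y angle in seat 0.03 force [-2.4 -8.4  5.3] t 18.0333
turn 0.01
```

Request:
{"name": "play_rows", "arguments": {
  "commands": [
    [[0.03,0,0,0,0,0,0.6],[0.06,0,0,0,0,0,0.6],[0.09,0,0,0,0,0,0.6],[0.12,0,0,0,0,0,0.6],[0.12,0,0,0,0,0,0.6]]
  ]
}}

```text
time_s: 18.45
position: [0.6126, 0.0192, 0.2054]
orientation: [[0.168, 0.986, 0.001], [0.986, -0.168, -0.009], [-0.008, 0.002, -1.0]]
force: [-4.6, -18.3, 6.9]
gripper_width: 0.0563
finger_force: 9.3
```

```bash
python3 - <<'E'
from h import *
plan((0,-68),5,0)
E
```

```text
to (0, -68) 5 shift [-0.06 -0.02  0.05] | tool now at seat [  0.6 -66.5] tip z 6.2 tool-y angle in seat 0.09 force [ -4.6 -18.3   6.9] t 18.45
turn 0.02
```

The plate is at the stop (18 N). Now for the lever: I'll retreat, rise, shut the gripper and go to the +y side of the knob.

Request:
{"name": "play_rows", "arguments": {
  "commands": [
    [[-0.3,0,0,0,0,0,0.6],[-0.6,0,0,0,0,0,0.6],[-0.6,0,-1.2,0,0,0,0],[-0.6,0,-2.4,0,0,0,0],[-0.6,0,-3.5,0,0,0,0]]
  ]
}}

```text
time_s: 18.87
position: [0.609, 0.0075, 0.2918]
orientation: [[0.17, 0.985, -0.001], [0.985, -0.17, 0.001], [0.001, -0.001, -1.0]]
force: [1.0, 0.4, 0.1]
gripper_width: 0.0401
finger_force: 0.0
```

Request:
{"name": "play_rows", "arguments": {
  "commands": [
    [[0.9,-1.1,0,0,0,0,0],[1.8,-2.2,0,0,0,0,0],[2.8,-3.3,0,0,0,0,0],[3.7,-4.4,0,0,0,0,0],[4.7,-5.55,0,0,0,0,0]]
  ]
}}

```text
time_s: 19.28
position: [0.4911, 0.1478, 0.291]
orientation: [[0.17, 0.985, -0.0], [0.985, -0.17, 0.001], [0.001, -0.001, -1.0]]
force: [0.1, 0.3, 1.2]
gripper_width: 0.0065
finger_force: 0.0
```

```bash
python3 - <<'E'
from h import *
for _ in range(1): plan((-138,37),27,0)
s=monitor.observe();print(s["gripper_width"])
im,K,T=cap("scene","s2.png"); cv2.imwrite("pics/s2c.png",cv2.resize(im[190:340,205:405],None,fx=4,fy=4,interpolation=cv2.INTER_CUBIC))
for th in np.arange(0,1.67,.2):
    k=np.array([-68,5])+70*np.array([-np.cos(th),-np.sin(th)]); t=np.array([np.sin(th),-np.cos(th)])
    print(round(th,2),(k-18*t).round(1))
E
```

```text
to (-138, 37) 27 shift [-0.11  0.12  2.59] | tool now at seat [-141.    39.6] tip z 91.8 tool-y angle in seat -0.05 force [0.1 0.3 1.2] t 19.2833
turn -0.01
0.006495426137097764
0.0 [-138.   23.]
0.2 [-140.2    8.7]
0.4 [-139.5   -5.7]
0.6 [-135.9  -19.7]
0.8 [-129.7  -32.7]
1.0 [-121.   -44.2]
1.2 [-110.1  -53.7]
1.4 [-97.6 -60.9]
1.6 [-83.9 -65.5]
```

View pics/s2c.png

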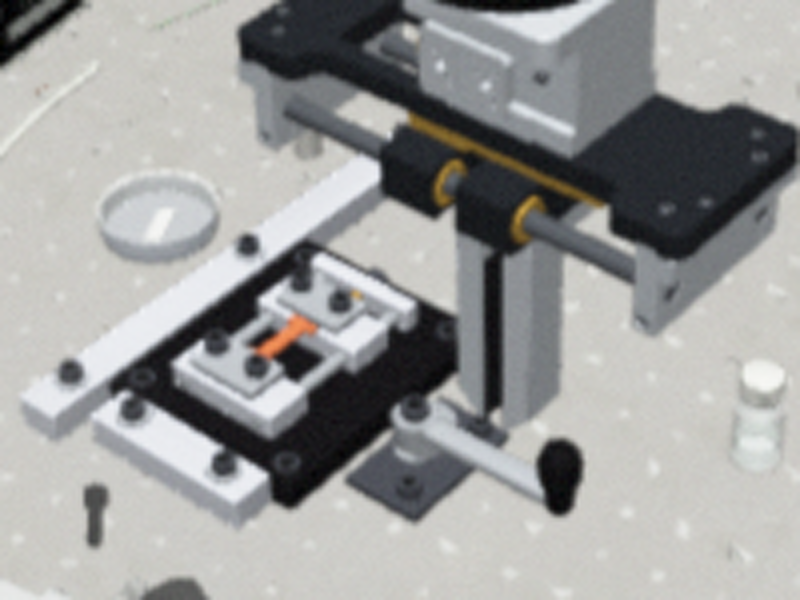

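The crop shows the plate flush along the fence and at the stop, and the lever open with its knob at (560,470). The vial is untouched at (757,420). I'll lower and sweep the knob.

Request:
{"name": "play_rows", "arguments": {
  "commands": [
    [[-0.1,0.12,0.8,0,0,0,0],[-0.1,0.12,1.6,0,0,0,0],[-0.1,0.12,2.3,0,0,0,0],[-0.1,0.12,2.58,0,0,0,0],[-0.1,0.12,2.58,0,0,0,0]]
  ]
}}

```text
time_s: 19.75
position: [0.4942, 0.1437, 0.2248]
orientation: [[0.17, 0.985, -0.004], [0.985, -0.17, 0.0], [-0.001, -0.004, -1.0]]
force: [0.3, -0.5, -0.5]
gripper_width: 0.0005
finger_force: 0.0
```

Request:
{"name": "play_rows", "arguments": {
  "commands": [
    [[-0.28,0,0,0,0,0,0],[-0.56,0,0,0,0,0,0],[-0.84,-0.06,0,0,0,0,0],[-1.13,-0.09,0,0,0,0,0],[-1.42,-0.08,0,0,0,0,0]]
  ]
}}

```text
time_s: 20.17
position: [0.4873, 0.1082, 0.2275]
orientation: [[0.17, 0.985, 0.002], [0.985, -0.17, 0.0], [0.001, 0.002, -1.0]]
force: [1.5, 1.3, 0.2]
gripper_width: 0.0004
finger_force: 0.6
```

Request:
{"name": "play_rows", "arguments": {
  "commands": [
    [[-0.29,0.02,0,0,0,0,0],[-0.58,0.08,0,0,0,0,0],[-0.85,0.16,0,0,0,0,0],[-1.12,0.28,0,0,0,0,0],[-1.37,0.41,0,0,0,0,0]]
  ]
}}

```text
time_s: 20.58
position: [0.4915, 0.0728, 0.2266]
orientation: [[0.17, 0.985, -0.001], [0.985, -0.17, 0.0], [-0.0, -0.001, -1.0]]
force: [0.2, 1.0, -0.2]
gripper_width: 0.0003
finger_force: 0.5
```

```bash
python3 - <<'E'
from h import *
plan((-129.7,-32.7),27,0)
im,K,T=cap("scene","s3.png"); cv2.imwrite("pics/s3c.png",cv2.resize(im[220:340,265:405],None,fx=4,fy=4,interpolation=cv2.INTER_CUBIC))
E
```

```text
to (-129.7, -32.7) 27 shift [ 0.06 -0.07  0.02] | tool now at seat [-127.8  -34.2] tip z 27.4 tool-y angle in seat -0.01 force [ 0.2  1.  -0.2] t 20.5833
turn -0.0
```

View pics/s3c.png

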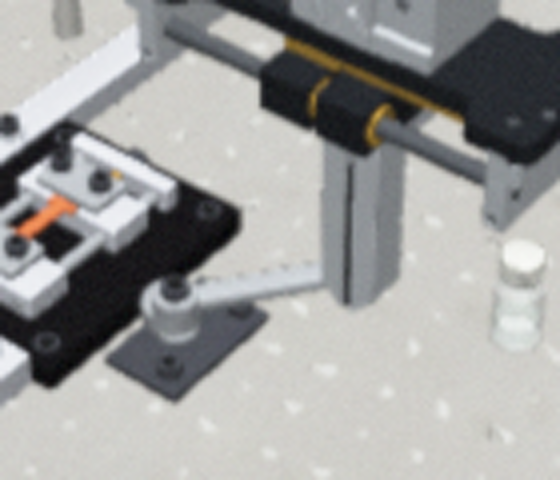

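The lever is following the fingers, its arm now pointing toward -x/-y and hidden behind them at (340,280). The vial is clear. I continue round the arc.

Request:
{"name": "play_rows", "arguments": {
  "commands": [
    [[-0.2,0.13,0,0,0,0,0],[-0.4,0.3,0,0,0,0,0],[-0.6,0.5,0,0,0,0,0],[-0.78,0.72,0,0,0,0,0],[-0.93,0.96,0,0,0,0,0]]
  ]
}}

```text
time_s: 21.05
position: [0.5107, 0.0465, 0.2259]
orientation: [[0.17, 0.985, -0.004], [0.985, -0.17, 0.002], [0.001, -0.004, -1.0]]
force: [-5.6, 5.6, 0.2]
gripper_width: 0.0002
finger_force: 2.9
```

Request:
{"name": "play_rows", "arguments": {
  "commands": [
    [[-0.08,0.13,0,0,0,0,0],[-0.14,0.26,0,0,0,0,0],[-0.18,0.35,0,0,0,0,0],[-0.22,0.44,0,0,0,0,0],[-0.22,0.44,0,0,0,0,0]]
  ]
}}

```text
time_s: 21.47
position: [0.5208, 0.0393, 0.2258]
orientation: [[0.17, 0.986, -0.003], [0.986, -0.17, 0.001], [0.0, -0.003, -1.0]]
force: [-2.6, 1.7, -0.4]
gripper_width: 0.0006
finger_force: 1.2
```

```bash
python3 - <<'E'
from h import *
plan((-84,-65.5),27,0)
E
```

```text
to (-84, -65.5) 27 shift [-0.13  0.37 -0.02] | tool now at seat [-93.3 -62.2] tip z 26.6 tool-y angle in seat 0.0 force [-2.6  1.7 -0.4] t 21.4667
turn 0.0
```

Request:
{"name": "play_rows", "arguments": {
  "commands": [
    [[-0.04,0.08,0,0,0,0,0],[-0.07,0.16,0,0,0,0,0],[-0.1,0.24,0,0,0,0,0],[-0.12,0.3,0,0,0,0,0],[-0.13,0.36,0,0,0,0,0]]
  ]
}}

```text
time_s: 21.88
position: [0.5284, 0.0351, 0.2255]
orientation: [[0.17, 0.985, -0.006], [0.985, -0.17, 0.002], [0.001, -0.006, -1.0]]
force: [-4.9, 5.6, 1.5]
gripper_width: 0.0004
finger_force: 3.0
```

Request:
{"name": "play_rows", "arguments": {
  "commands": [
    [[0,0.04,0,0,0,0,0],[0,0.08,0,0,0,0,0],[0,0.12,0,0,0,0,0],[0,0.16,0,0,0,0,0],[0,0.16,0,0,0,0,0]]
  ]
}}

```text
time_s: 22.3
position: [0.5324, 0.0343, 0.2255]
orientation: [[0.169, 0.986, -0.006], [0.986, -0.169, 0.002], [0.001, -0.006, -1.0]]
force: [-6.3, 5.6, 0.9]
gripper_width: 0.0004
finger_force: 3.3
```

```bash
python3 - <<'E'
from h import *
plan((-84,-65.5),27,0)
E
```

```text
to (-84, -65.5) 27 shift [-0.01 -0.12 -0.03] | tool now at seat [-81.  -65.2] tip z 26.3 tool-y angle in seat 0.01 force [-6.3  5.6  0.9] t 22.3
turn 0.0
```

Request:
{"name": "play_rows", "arguments": {
  "commands": [
    [[0,0.04,0,0,0,0,0],[0,0.08,0,0,0,0,0],[0,0.12,0,0,0,0,0],[0,0.16,0,0,0,0,0],[0,0.16,0,0,0,0,0]]
  ]
}}

```text
time_s: 22.72
position: [0.5347, 0.034, 0.2251]
orientation: [[0.169, 0.986, -0.015], [0.986, -0.169, 0.003], [0.0, -0.015, -1.0]]
force: [-17.6, 6.6, 11.7]
gripper_width: 0.0006
finger_force: 9.2
```

```bash
python3 - <<'E'
from h import *
plan((-84,-65.5),27,0)
_,K,T=cap("scene","s4.png"); S=load()
im=cv2.imread("pics/s4.png"); 
# dark knob top search
w=toworld(S,(-.062,-.065)); print("knob top expect px",proj(K,T,[*w,.045]))
E
```

```text
to (-84, -65.5) 27 shift [-0.02 -0.21 -0.04] | tool now at seat [-78.7 -65.1] tip z 25.9 tool-y angle in seat 0.04 force [-17.6   6.6  11.7] t 22.7167
turn 0.01
knob top expect px [332.80640677 257.68731757]
```

Request:
{"name": "play_rows", "arguments": {
  "commands": [
    [[0,-0.2,0,0,0,0,0],[0,-0.5,0,0,0,0,0],[0,-0.8,0,0,0,0,0],[0,-0.8,-1,0,0,0,0],[0,-0.8,-2.2,0,0,0,0]]
  ]
}}

```text
time_s: 23.18
position: [0.5162, 0.0365, 0.2802]
orientation: [[0.17, 0.985, -0.005], [0.985, -0.17, 0.0], [-0.001, -0.005, -1.0]]
force: [1.4, -0.7, 1.0]
gripper_width: 0.0005
finger_force: 0.0
```

Request:
{"name": "play_rows", "arguments": {
  "commands": [
    [[-0.5,0,-1,0,0,0,0],[-1,0.6,-2,0,0,0,0],[-1.8,1.2,-3,0,0,0,0],[-2.6,1.9,-4,0,0,0,0],[-3.2,2.6,-4.6,0,0,0,0]]
  ]
}}

```text
time_s: 23.6
position: [0.5687, -0.055, 0.4006]
orientation: [[0.17, 0.985, 0.006], [0.985, -0.17, -0.003], [-0.002, 0.006, -1.0]]
force: [0.0, 0.5, 0.1]
gripper_width: 0.0006
finger_force: 0.0
```

Request:
{"name": "play_rows", "arguments": {
  "commands": [
    [[-0.8,0,0,0,0,0,0],[-0.8,0,0,0,0,0,0],[-0.8,0,0,0,0,0,0],[-0.8,0,0,0,0,0,0],[-0.8,0,0,0,0,0,0]]
  ]
}}

```text
time_s: 24.02
position: [0.5643, -0.0721, 0.3959]
orientation: [[0.169, 0.986, -0.001], [0.986, -0.169, 0.0], [0.0, -0.001, -1.0]]
force: [0.4, 0.1, 0.2]
gripper_width: 0.0006
finger_force: 0.0
```

```bash
python3 - <<'E'
from h import *
plan((-30,-160),150,0)
im,K,T=cap("wrist","w9.png"); S=load()
g=cv2.cvtColor(im,cv2.COLOR_BGR2GRAY); m=(g<50).astype(np.uint8); m[258:]=0
for c in sorted(cv2.findContours(cv2.morphologyEx(m,cv2.MORPH_OPEN,np.ones((4,4))),0,2)[0],key=cv2.contourArea)[-4:]:
    a=cv2.approxPolyDP(c,3,True)[:,0]; print("area",cv2.contourArea(c))
    for q in a[:14]: print("  ",q.tolist(),(toseat(S,ray(K,T,q.astype(float),.014))*1000).round(1).tolist())
P=lambda x,y,z: proj(K,T,[*toworld(S,(x/1000,y/1000)),z]).round(0)
for th in (1.3,1.5,1.66): print("knob px",th,P(-68-70*np.cos(th),5-70*np.sin(th),.045), "arm mid",P(-68-35*np.cos(th),5-35*np.sin(th),.023))
u,v=P(-62,-65,.045).astype(int); print(g[v-2:v+2:3,u-24:u+24:2])
for y in (-55,0,40):
    u,v=P(50,y,.016).astype(int); print("fence gap",y,u,g[v,u-8:u+9])
for x in (-30,0,30):
    u,v=P(x,60,.016).astype(int); print("stop gap",x,v,g[v-8:v+9,u] if v>8 else None)
E
```

```text
to (-30, -160) 150 shift [0.19 0.06 1.87] | tool now at seat [ -31.5 -164.7] tip z 196.7 tool-y angle in seat 0.04 force [0.4 0.1 0.2] t 24.0167
turn 0.01
area 488.5
   [622, 228] [279.6, -175.7]
   [622, 258] [285.8, -208.0]
   [639, 258] [303.7, -208.0]
   [639, 231] [297.8, -178.8]
area 2739.5
   [628, 0] [244.5, 34.1]
   [623, 195] [274.0, -141.5]
   [639, 197] [290.6, -143.5]
   [639, 0] [254.4, 34.1]
area 6088.5
   [304, 0] [-47.4, 33.9]
   [306, 111] [-46.4, -61.1]
   [406, 111] [49.8, -61.0]
   [412, 0] [50.0, 34.0]
   [391, 0] [31.1, 34.0]
   [392, 7] [32.2, 28.3]
   [385, 14] [26.1, 22.6]
   [384, 43] [26.2, -1.4]
   [390, 47] [31.9, -4.8]
   [383, 83] [26.7, -35.9]
   [388, 85] [31.5, -37.7]
   [388, 92] [31.8, -43.9]
   [361, 95] [6.2, -46.6]
   [357, 99] [2.4, -50.2]
area 12024.0
   [0, 125] [-343.8, -74.3]
   [0, 258] [-371.2, -209.0]
   [81, 258] [-285.5, -208.9]
   [109, 247] [-254.2, -196.8]
   [75, 132] [-271.9, -80.8]
knob px 1.3 [259. 109.] arm mid [271.  73.]
knob px 1.5 [274. 111.] arm mid [279.  74.]
knob px 1.66 [287. 111.] arm mid [285.  74.]
[[130 130 131 133 134 134 136 132  81  18  16  19  20  20  18  15  11  59
  126 135 110  47  30  30]
 [131 132 132 134 135 136 136 127  64  14  16  17  19  19  16  14   9  38
  115 135 135 130 128 128]]
fence gap -55 407 [ 34  30  23  19  18  18  22  42  84 131 157 165 166 165 163 164 164]
fence gap 0 410 [ 17  16  18  18  18  17  19  33  75 125 155 166 168 167 166 167 168]
fence gap 40 413 [15 14 14 14 14 14 14 14 13 14 13 14 14 13 14 14 13]
stop gap -30 -34 None
stop gap 0 -34 None
stop gap 30 -34 None
```

The knob is at the clamped position (column 288; 1.66 rad predicts 287) and the plate is flush with the fence. I'll make one numeric check of the stop gap.

Request:
{"name": "play_rows", "arguments": {
  "commands": [
    [[0.9,0,-0.5,0,0,0,0],[1.8,0,-0.5,0,0,0,0],[2.7,0,-0.5,0,0,0,0],[2.9,0,-0.5,0,0,0,0],[2.9,0,-0.5,0,0,0,0]]
  ]
}}

```text
time_s: 24.48
position: [0.5768, 0.0002, 0.4088]
orientation: [[0.166, 0.986, -0.001], [0.986, -0.166, 0.0], [-0.0, -0.001, -1.0]]
force: [0.3, 0.2, -0.2]
gripper_width: 0.0006
finger_force: 0.0
```

```bash
python3 - <<'E'
from h import *
im,K,T=cap("wrist","w10.png"); S=load(); g=cv2.cvtColor(im,cv2.COLOR_BGR2GRAY)
P=lambda x,y,z: proj(K,T,[*toworld(S,(x/1000,y/1000)),z]).round(0).astype(int)
for x in (-34,-10,10,34):
    u,v=P(x,60,.016); print("stop",x,u,v,g[max(v-8,0):v+9,u])
for y in (-55,0,50):
    u,v=P(50,y,.016); print("fence",y,u,v,g[v,u-8:u+9])
u,v=P(-67,-65,.045) ; print("knob",P(-62,-65,.045), g[v,u-16:u+24:2])
for n,x,y,z in [("vial",-172.7,-75.5,.044)]: u,v=P(x,y,z); print(n,u,v,im[v,u])
E
```

```text
stop -34 319 60 [170 174 176 178 178 177 169 150 109  62  33  24  24  23  25  25  27]
stop -10 344 60 [171 172 175 176 177 177 170 151 113  64  33  24  22  21  22  22  23]
stop 10 365 60 [170 172 173 176 175 175 170 153 115  67  33  22  21  22  21  21  21]
stop 34 390 60 [169 171 173 174 174 174 171 157 122  75  38  23  20  20  20  21  23]
fence -55 400 181 [ 29  25  20  18  16  17  22  47  95 141 166 172 171 171 171 171 170]
fence 0 403 125 [ 19  18  18  18  18  18  23  49  99 144 167 173 174 173 173 175 176]
fence 50 406 71 [ 30  42  44  34  24  20  27  59 110 150 167 172 173 174 175 176 176]
knob [289 193] [141 141 142 143 142 143 140  90  19  15  17  18  17  16  12  23 111 142
 143 142]
vial 176 204 [184 189 192]
```

```bash
python3 -c "
from workcell import order
print(order.finish_job())"
```

```text
the job is handed in; nothing more can be done
None
```

The holder sits square and flush against the back fence and end stop, the cam lever is round to its clamped end, and the arm is clear; I handed the job in at about 24.5 s of the 67 s allowed.

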